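Open the green underglaze jar

TASK

Open the green-banded underglaze jar: twist its stuck tapered stopper until it breaks free, pull it straight out, and stand it upright on the white ceramic tile. Leave the blue stopper shut in its jar.

Things in the scene. Friction and masses are not known exactly. Their poses are not given: they have to be found in the camera images.
- green_grip (a point): Centre of the green stopper's wing grip: an upright flat wing 44 mm long (x), 14 thick (y), 34 tall; pinch its thickness. 17 mm below this point is the flat top, 46 mm across, of the taper: keep fingertips above it. Taper 46 to 36 mm across, 20 tall; under it a flat-ended foot 24 mm across, 14 tall, with a 34 mm cross bar; it stands on this. Underside 51 mm below this point. 0.12 kg, loose. z up.
- green_jar: White jar, green band, 80 mm wide, 75 tall, on a 108 mm steel foot fixed to the bench. Origin: centre of underside. Stopper starts with wing along jar x, grip centre 97 mm above origin. The seat holds it down (2 mm play) until turned about 30 degrees either way (0.12 N m); at 35 to 120 it lifts straight out freely, clear after 30 mm. Two like jars (blue, yellow) 120+ mm away; they trade places.
- tile: Square white glazed tile lying flat, fixed on the bench, 120 x 120 mm, 10 mm thick, nearer to the robot than the jars. Origin: centre of its underside; its top is 10 mm above. Sides along its x and y.
- blue_grip (a point): Centre of the wing grip of the blue stopper, same shape as the green one, seated in the blue-banded jar (bystander, stays shut). The yellow-banded jar is open, without a stopper.

How it is judged:
By the outcome, as a careful person would: the job done as asked, in the order asked, and still so for the second after the job is handed in, with the robot touching nothing.
It also fails if it takes over 45 s, if anything falls off the work surface, if the arm or the gripper's body presses on something with over 40 N, if the wrist force passes 120 N, or if a joint passes its speed limit or range.

ROBOT

A 6-joint arm with a two-finger parallel gripper is mounted at the origin on the work surface. World frame = base frame: x ahead of the robot, y to its left, z up, the work surface at z = 0. Lengths are in m, angles in rad, forces in N, time in s.
With the tool pointing down it reaches from about 0.275 to 0.775 m from the base axis. Payload 14.6 kg.
Tool frame: the origin (TCP) lies on the centre line of the jaws, within the pads' length; the fingertips stand 11 mm ahead of it and the grasp point (between the pads) lies 8 mm behind it (tip_reach is the distance from the TCP to the fingertips, in m); z points along the fingers, y is the direction in which the jaws open and shut (so a half turn about z gives the same grasp; the last joint's range is limited). The gripper opens to 85 mm and grips with 20 to 120 N. Pads are 22 mm wide; open, the fingers measure 114 mm over their backs; the gripper's body (76 mm by 85 mm) begins 54 mm behind the grasp point. The pads swing forward as they close: fully open they stand 13 mm farther back than shut.
Start: joints at [1.053, 0.263, -0.048, 1.259, 0, 1.415], TCP at [0.186, 0.491, 0.242] pointing down, gripper open.
Joint ranges: [-2.65, 2.65], [-0.89, 1.7], [-1.18, 1.37], [-2.13, 2.11], [-1.35, 1.29], [-3.14, 3.14]. Speed limits (rad/s): [1.89, 1.89, 2.57, 2.79, 3.14, 3.14].

INTERFACE

Orientations are given as [roll, pitch, yaw] about the fixed x, y, z axes, in that order (R = Rz(yaw) Ry(pitch) Rx(roll)).
In Python, from rig import get_obs, capture, camera_info, sign_off, tip_reach gives the robot as it stands. The module is installed in compiled form; this text tells all that it offers.
- The arm moves only by the shell command python3 -m inch 'ROWS' [OPENING] [FORCE]. ROWS is JSON, a list that holds one entry, the list of rows, each a list of 4 numbers: the shift along the tool's x, y, z in m, then the turn about the tool's z in degrees. In form: [[[x, y, z, twist], ...]]. A call has 1 to 5 rows; each row shifts and turns the commanded pose from where the row before left it, along the tool's axes as they then stand; what a row does not reach is not made up. A row lasts 1/8 s, in which the tool goes at most 62.5 mm and 10.7 degrees, less where a joint would pass 70% of its speed; a pose out of reach is approached as far as the arm can. A call with a gripper value outside its range is refused whole. OPENING is the closure, from 0 (fully open) to 1 (shut), set as the call begins (- or left out, the last holds). The fingers move at their own pace and stop on an object; FORCE is the grip in N (left out, the last holds). Time passes only in rows, so rows that do not move let the fingers close. It gives the time, the measured TCP pose, the force and the opening at its end, in the units of the state.
- get_obs(): the state, without advancing time (a new reading comes with each control period).
- capture(name): name is "scene" or "top" or "wrist"; returns the picture (384x512x3 uint8, red, green, blue); there is no depth.
- camera_info(name): a dict with "fx", "fy", "cx", "cy" (pixels), "position" and "attitude" of the camera in the world. Camera axes: x right, y down, z forward; pixel columns grow to the right and rows downward; lengths in m; the calibration is good to about 2 mm. A picture is of the moment at which its call begins: read the wrist's pose just before it. camera_info takes no time and is no camera call; for the wrist camera it gives the pose at the moment of the call.
- sign_off(): hands the job in, once; it reports no verdict.
The state is a dict: "time": time; "q": joint angles; "qvel": joint speeds; "tau": joint torques, N m; "position": TCP position; "ee_rot": TCP orientation; "contact_force": force on the tool from outside, world axes, zero at the start; "wrist_torque": the same for the moment, N m; "gripper_width": finger opening in m.
Only numpy, scipy, OpenCV 4.12 (cv2) and the standard library are available. Lean on these libraries where they do the work, as an engineer would, in place of code of your own. Each camera call takes 0.05 s, during which the arm holds its last target. There are 200 camera calls.

## Working session

There is one attempt and no reset: what is moved stays moved. The work goes in short steps, Python scripts to look and compute and a shell command to move; the robot and the scene stay as the last step left them, time stands still between calls to the robot, and variables do not carry over. Pictures are saved under pics/ and viewed, about 8 in all and at most 12, crops included, and the job is handed in when it is done.

```bash
mkdir -p pics; python3 - <<'E'
from rig import *
import cv2
o=get_obs();print({k:o[k] for k in("time","position","ee_rot","gripper_width")},tip_reach() if callable(tip_reach) else tip_reach)
for n in("top","scene"):
    im=capture(n);cv2.imwrite(f"pics/{n}0.png",im[:,:,::-1]);print(n,camera_info(n))
E
```

```text
{'time': 0.0, 'position': array([0.1861758 , 0.49057941, 0.24179701]), 'ee_rot': array([-3.14047264e+00, -1.62096383e-04,  2.77883669e+00]), 'gripper_width': 0.08543387302093908} 0.011
top {'fx': 417.06976044296397, 'fy': 417.06976044296397, 'cx': 259.9487693531776, 'cy': 188.20333144366597, 'position': array([0.39650189, 0.01805876, 0.76141375]), 'attitude': array([-2.90735606e+00,  1.35517469e-03, -1.59398511e+00])}
scene {'fx': 453.7606555279959, 'fy': 453.7606555279959, 'cx': 258.6756026263742, 'cy': 191.11607852567937, 'position': array([ 0.8265338 , -0.24542947,  0.65428263]), 'attitude': array([-2.56905187, -0.0114761 ,  0.87725311])}
```

View pics/top0.png

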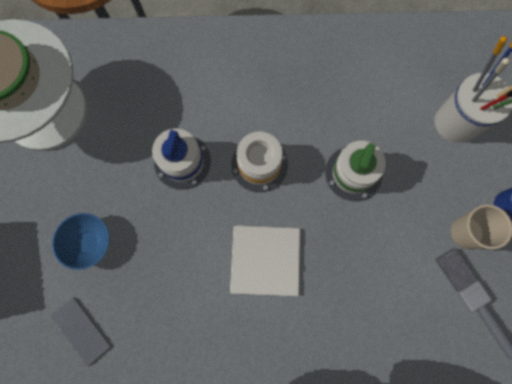

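View pics/scene0.png

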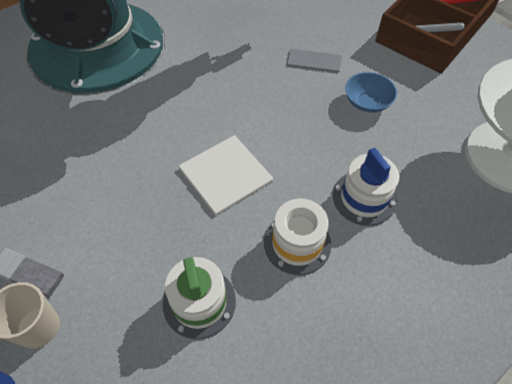

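The top view shows the green stopper at about (363,158), the blue at (174,146), the open yellow jar at (260,155) and the tile at (265,260). In the scene view the green wing is at about (191,278) and the tile at (226,174).

```bash
cat > h.py <<'E'
import numpy as np,cv2
from rig import *
from scipy.spatial.transform import Rotation as R
def ray(c,p):
    d=np.array([(p[0]-c["cx"])/c["fx"],(p[1]-c["cy"])/c["fy"],1.])
    return np.array(c["position"]),R.from_euler("xyz",c["attitude"]).as_matrix()@d
def onplane(c,p,z):
    o,d=ray(c,p);return o+d*(z-o[2])/d[2]
def meet(c1,p1,c2,p2):
    o1,d1=ray(c1,p1);o2,d2=ray(c2,p2)
    t=np.linalg.lstsq(np.c_[d1,-d2],o2-o1,rcond=None)[0]
    a,b=o1+d1*t[0],o2+d2*t[1];return (a+b)/2,np.linalg.norm(a-b)
def blobs(m,amin=40):
    n,l,s,c=cv2.connectedComponentsWithStats(m.astype(np.uint8))
    return [(s[i][4],c[i].round(1),s[i][:4],l==i) for i in range(1,n) if s[i][4]>=amin]
def green(im):
    h=cv2.cvtColor(im,cv2.COLOR_RGB2HSV);return (h[...,0]>45)&(h[...,0]<80)&(h[...,1]>90)
E
python3 - <<'E'
from h import *
im={n:cv2.imread(f"pics/{n}0.png")[:,:,::-1].copy() for n in("top","scene")}
C={n:camera_info(n) for n in im}
for n in im:
    print(n,[b[:3] for b in blobs(green(im[n]))])
    h=cv2.cvtColor(im[n],cv2.COLOR_RGB2HSV)
    m=(h[...,1]<40)&(h[...,2]>165)
    for b in blobs(m,1500):
        r=cv2.minAreaRect(cv2.findContours(b[3].astype(np.uint8),0,1)[0][0])
        q=np.array([onplane(C[n],p,.01) for p in cv2.boxPoints(r)])
        print(n,b[0],b[1],onplane(C[n],b[1],.01).round(4),q[:,:2].round(3).tolist())
crop=lambda n,x,y:cv2.resize(im[n][y:y+80,x:x+90],None,fx=4.4,fy=5 and 4.4,interpolation=cv2.INTER_CUBIC)
cv2.imwrite("pics/crop1.png",np.hstack([crop("top",320,120),crop("scene",150,250)])[:,:,::-1])
E
```

```text
top [(np.int32(447), array([17.3, 71. ]), array([ 0, 32, 30, 68], dtype=int32)), (np.int32(478), array([363.2, 159.6]), array([351, 145,  24,  28], dtype=int32))]
top 4135 [264.5 260.9] [0.4427 0.0099 0.01  ] [[0.391, 0.071], [0.505, 0.065], [0.497, -0.053], [0.383, -0.043]]
scene [(np.int32(881), array([193.1, 280.8]), array([178, 258,  32,  42], dtype=int32)), (np.int32(154), array([203.1, 317.6]), array([174, 298,  52,  27], dtype=int32))]
scene 3915 [225.4 172.8] [0.4463 0.0053 0.01  ] [[0.381, -0.048], [0.382, 0.093], [0.508, 0.062], [0.499, -0.068]]
```

View pics/crop1.png

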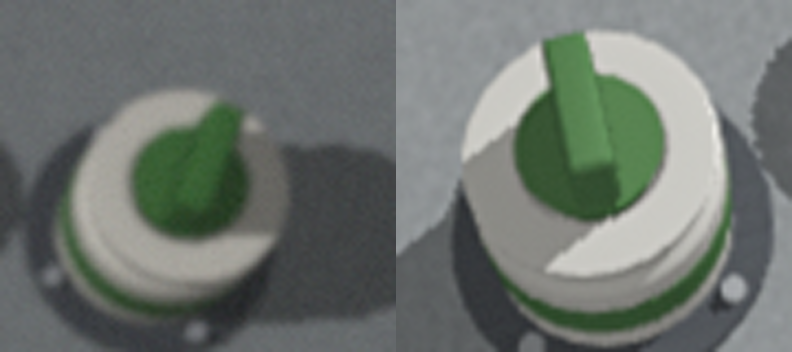

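The crop shows the wing top ends at about (371,145) and (363,165) in the top view, and at (188.4,259) and (194.5,287) in the scene view.

```bash
python3 - <<'E'
from h import *
T=camera_info("top");S=camera_info("scene")
a,e=meet(T,(371.3,145),S,(188.6,259.5));b,f=meet(T,(363.5,165),S,(194.3,286.5))
print(a,e,b,f,(a+b)/2,np.degrees(np.arctan2(*(a-b)[1::-1])))
s=[onplane(S,p,.116) for p in((188.6,259),(194.3,287))];print(s,(s[0]+s[1])/2)
print(meet(T,(361.3,161.5),S,(193.5,282.5)))  # taper top disc
c=(a+b)/2
o=get_obs();M=R.from_euler("xyz",o["ee_rot"]).as_matrix()
print(M.round(3),M.T@(np.r_[c[:2],.24]-o["position"]))
w=camera_info("wrist");print(w, M.T@(w["position"]-o["position"]),(M.T@R.from_euler("xyz",w["attitude"]).as_matrix()).round(3))
E
```

```text
[ 0.60474353 -0.15937051  0.15296767] 0.004916365687428434 [ 0.60082466 -0.16475876  0.06428261] 0.002933109401854702 [ 0.60278409 -0.16206463  0.10862514] 53.971666032761796
[array([ 0.58640954, -0.15486903,  0.116     ]), array([ 0.62186489, -0.17107635,  0.116     ])] [ 0.60413721 -0.16297269  0.116     ]
(array([ 0.60198291, -0.16119865,  0.07647331]), np.float64(0.0037199799657815606))
[[-0.935  0.355 -0.   ]
 [ 0.355  0.935 -0.001]
 [ 0.    -0.001 -1.   ]] [-0.62108479 -0.46236746  0.00221288]
{'fx': 315.71815571429886, 'fy': 315.71815571429886, 'cx': 256.5499405742056, 'cy': 190.20081252261068, 'position': array([0.12109701, 0.51498489, 0.37263585]), 'attitude': array([2.86211034e+00, 1.92216390e-03, 1.20943830e+00])} [ 0.06954493 -0.00045575 -0.13074926] [[ 0.001 -0.961 -0.276]
 [ 1.     0.002 -0.001]
 [ 0.001 -0.276  0.961]]
```

```bash
python3 -m inch '[[[-0.0478,-0.0356,0,0],[-0.0478,-0.0356,0,0],[-0.0478,-0.0356,0,0],[-0.0478,-0.0356,0,0],[-0.0478,-0.0356,0,0]]]' 0.3
python3 -m inch '[[[-0.0478,-0.0356,0,0],[-0.0478,-0.0356,0,0],[-0.0478,-0.0356,0,0],[-0.0478,-0.0356,0,0],[-0.0478,-0.0356,0,0]]]'
python3 -m inch '[[[-0.0478,-0.0356,0,0],[-0.0478,-0.0356,0,0],[-0.0478,-0.0356,0,0],[0,0,0,4],[0,0,0,0]]]'
python3 - <<'E'
from h import *
o=get_obs();w=camera_info("wrist");im=capture("wrist")
cv2.imwrite("pics/w1.png",im[:,:,::-1]);print(o["time"],o["position"],o["ee_rot"],o["q"],o["contact_force"],o["gripper_width"])
np.save("w1.npy",w,allow_pickle=True)
print([b[:3] for b in blobs(green(im))])
E
```

```text
time: 0.72
position: [0.3472, 0.2379, 0.2423]
ee_rot: [3.142, 0.0, 2.779]
contact_force: [0.6, 1.5, -0.2]
gripper_width: 0.0598
time: 1.35
position: [0.5075, -0.0136, 0.2421]
ee_rot: [3.142, -0.0, 2.778]
contact_force: [0.6, 0.6, -0.4]
gripper_width: 0.0602
time: 1.98
position: [0.6029, -0.1627, 0.2416]
ee_rot: [3.142, -0.001, 2.709]
contact_force: [-0.4, -0.1, 0.5]
gripper_width: 0.0598
1.975 [ 0.60291753 -0.16268715  0.24158646] [ 3.14158893e+00 -1.27645173e-03  2.70869069e+00] [-3.93977172e-01  4.40174329e-01  2.22641994e-01  1.35453933e+00
  5.33939708e-05  3.89247613e-02] [-0.44916568 -0.10072265  0.48395043] 0.05978277772399489
[(np.int32(1518), array([258.2, 176.3]), array([235, 153,  45,  53], dtype=int32)), (np.int32(127), array([  4.3, 252. ]), array([  0, 245,  11,  17], dtype=int32))]
```

View pics/w1.png

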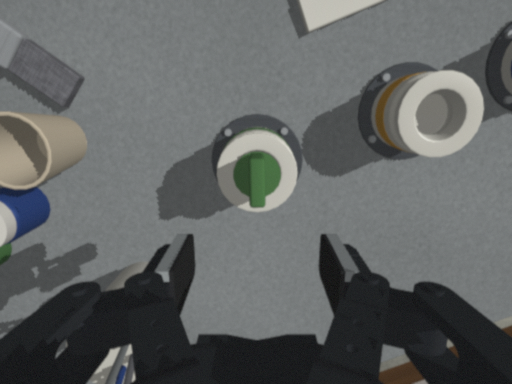

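The wing lies vertically in the wrist view from (258,153) to (258,207), on the taper disc at about (257,175). It is well aligned between the jaws.

```bash
python3 - <<'E'
from h import *
w=np.load("w1.npy",allow_pickle=True).item();im=cv2.imread("pics/w1.png")[:,:,::-1].copy()
o=get_obs();M=R.from_euler("xyz",o["ee_rot"]).as_matrix()
t=lambda p,z:(M.T@(onplane(w,p,z)-o["position"])).round(4)
m=green(im);sub=m[150:210,230:285]
for r in range(150,210,3):
    x=np.where(m[r,230:285])[0]+230; print(r,x.min() if len(x) else 0,x.max() if len(x) else 0, im[r,258],end=" | ")
print()
for p,z in(((257,174.5),.080),((258,153),.114),((258,207),.114),((258,153),.119),((258,207),.119)):print(p,z,t(p,z),onplane(w,p,z).round(4))
# jar white rim ellipse
h=cv2.cvtColor(im,cv2.COLOR_RGB2HSV)
E
```

```text
150 0 0 [122 123 114] | 153 253 262 [57 85 54] | 156 244 269 [53 80 49] | 159 242 273 [ 68 103  64] | 162 239 275 [ 73 111  68] | 165 238 277 [ 75 111  69] | 168 236 278 [ 72 112  67] | 171 237 279 [ 74 111  68] | 174 235 279 [ 72 111  68] | 177 235 279 [ 73 109  67] | 180 237 278 [ 72 109  66] | 183 237 277 [ 73 110  67] | 186 238 275 [ 73 111  68] | 189 241 273 [ 73 112  67] | 192 246 269 [ 73 111  68] | 195 250 264 [ 71 110  66] | 198 251 263 [ 75 111  69] | 201 252 263 [ 74 111  68] | 204 252 263 [ 72 111  68] | 207 0 0 [127 135 120] | 
(257, 174.5) 0.08 [ 0.0008 -0.0006  0.162 ] [ 0.6017 -0.1624  0.08  ]
(258, 153) 0.114 [0.0269 0.0002 0.128 ] [ 0.5784 -0.1507  0.114 ]
(258, 207) 0.114 [-0.0201  0.0003  0.128 ] [ 0.6211 -0.1703  0.114 ]
(258, 153) 0.119 [0.0277 0.0002 0.123 ] [ 0.5776 -0.1504  0.119 ]
(258, 207) 0.119 [-0.0183  0.0002  0.123 ] [ 0.6195 -0.1696  0.119 ]
```

```bash
python3 -m inch '[[[0.001,0,0.05,0],[0,0,0.05,0],[0,0,0.025,0],[0,0,0.0145,0],[0,0,0,0]]]' 0.3
python3 -m inch '[[[0,0,0,0],[0,0,0,0],[0,0,0,0],[0,0,0,0],[0,0,0,0]]]' 1 60
python3 - <<'E'
from h import *
print(get_obs())
im=capture("wrist");s=capture("scene")
cv2.imwrite("pics/g1.png",np.hstack([cv2.resize(im,(400,300)),cv2.resize(s[200:350,100:300],(400,300))])[:,:,::-1])
E
```

```text
time: 2.65
position: [0.6019, -0.1615, 0.1027]
ee_rot: [-3.142, -0.001, 2.71]
contact_force: [-0.2, 0.1, 0.6]
gripper_width: 0.0596
time: 3.28
position: [0.6025, -0.1621, 0.1037]
ee_rot: [3.142, 0.001, 2.709]
contact_force: [0.3, 0.2, 5.9]
gripper_width: 0.0126
{'time': 3.275, 'q': array([-3.93407048e-01,  4.97859162e-01, -6.09370397e-02,  1.01064660e+00,
       -3.76200870e-05,  3.91821297e-02]), 'qvel': array([ 2.35119169e-03, -1.85217436e-04,  7.26710068e-05,  3.32194805e-04,
        6.07688522e-04,  2.99512400e-04]), 'tau': array([-8.43583373e-03, -7.84851336e+01,  3.43530285e+01, -5.47720101e-01,
        1.06884204e-02, -3.19893632e-03]), 'position': array([ 0.60246561, -0.16214441,  0.1036962 ]), 'ee_rot': array([3.14157722e+00, 1.35396440e-03, 2.70900344e+00]), 'contact_force': array([0.32164511, 0.16765377, 5.85732391]), 'wrist_torque': array([0.09236221, 0.25136629, 0.06007622]), 'gripper_width': 0.012569447773976412}
```

View pics/g1.png

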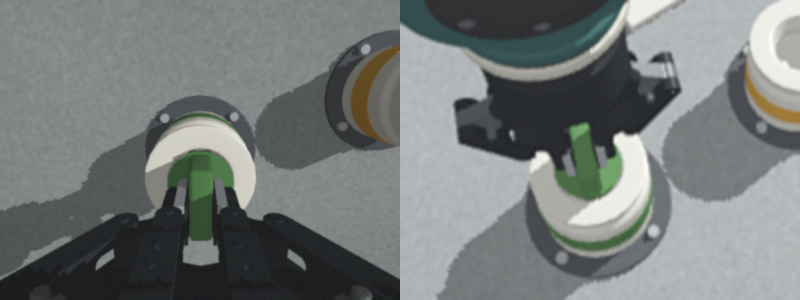

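The wing is pinched between the pads, tips clear of the jar rim. Next is the twist.

```bash
python3 -m inch '[[[0,0,0,6],[0,0,0,8],[0,0,0,8],[0,0,0,8],[0,0,0,8]]]'
python3 -m inch '[[[0,0,0,8],[0,0,0,8],[0,0,0,8],[0,0,0,8],[0,0,0,0]]]'
python3 - <<'E'
from h import *
o=get_obs();print(o["wrist_torque"],o["q"][5])
im=capture("wrist")
cv2.imwrite("pics/g2.png",im[:,:,::-1])
E
```

```text
time: 4.0
position: [0.6023, -0.1625, 0.1037]
ee_rot: [3.141, 0.002, 2.041]
contact_force: [-3.2, -1.8, 6.2]
gripper_width: 0.013
time: 4.62
position: [0.6021, -0.1625, 0.1037]
ee_rot: [3.141, 0.001, 1.485]
contact_force: [-3.3, -2.1, 7.9]
gripper_width: 0.013
[-0.51763633  0.8257597   0.04222351] 1.262974035167532
```

View pics/g2.png

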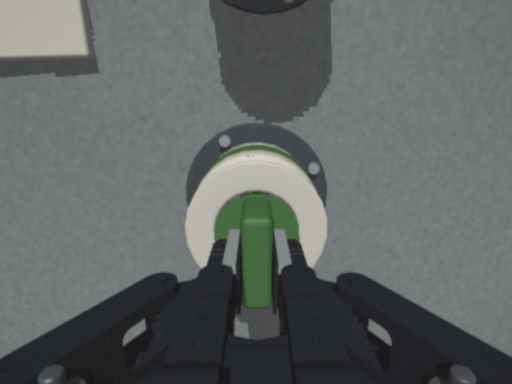

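The wing is still in line with the jaws at column 257 after the 70° turn, and the torque has fallen off, so the stopper has broken free. Now the lift.

```bash
python3 -m inch '[[[0,0,-0.005,0],[0,0,-0.01,0],[0,0,-0.01,0],[0,0,0,0]]]'
python3 -m inch '[[[0,0,-0.015,0],[0,0,-0.02,0],[0,0,-0.02,0],[0,0,-0.02,0],[0,0,0,0]]]'
python3 - <<'E'
from h import *
o=get_obs();print(o["wrist_torque"],o["contact_force"])
im=capture("scene");t=capture("top")
cv2.imwrite("pics/g3.png",np.hstack([cv2.resize(im[150:350,50:317],(400,300)),cv2.resize(t[100:300,200:467],(400,300))])[:,:,::-1])
E
```

```text
time: 5.18
position: [0.6027, -0.1621, 0.1289]
ee_rot: [3.14, 0.0, 1.487]
contact_force: [-0.3, -0.3, -1.3]
gripper_width: 0.013
time: 5.8
position: [0.6028, -0.1622, 0.2044]
ee_rot: [3.139, 0.001, 1.487]
contact_force: [0.2, -0.3, -1.2]
gripper_width: 0.0125
[ 0.04581981 -0.00202829 -0.00832258] [ 0.17402445 -0.3264276  -1.16838229]
```

View pics/g3.png

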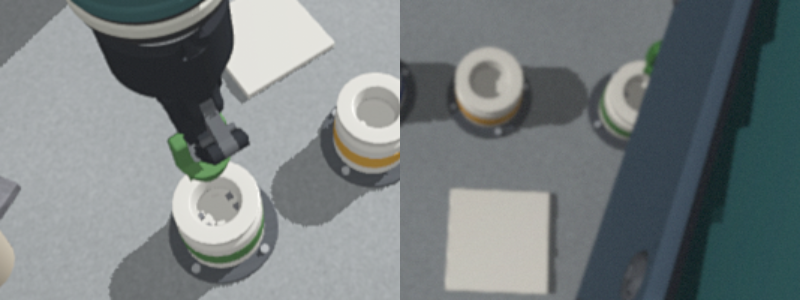

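The green stopper is out and held, and the measured load of about 1.2 N matches its weight. The blue and yellow jars are untouched. Moving on to the tile.

```bash
python3 -m inch '[[[0.0311,-0.0344,0,0],[0.0311,-0.0344,0,0],[0.0311,-0.0344,0,0],[0.0311,-0.0344,0,0],[0.0312,-0.0346,0,0]]]'
python3 -m inch '[[[0,0,0,0],[0,0,0.045,0],[0,0,0.045,0],[0,0,0.03,0],[0,0,0,0]]]'
python3 - <<'E'
from h import *
o=get_obs();print(o["position"],o["ee_rot"],o["wrist_torque"],o["contact_force"])
im=capture("scene");t=capture("wrist")
cv2.imwrite("pics/p1.png",np.hstack([cv2.resize(im[80:280,100:367],(400,300)),cv2.resize(t,(400,300))])[:,:,::-1])
E
```

```text
time: 6.52
position: [0.4419, 0.0085, 0.202]
ee_rot: [-3.14, -0.0, 1.487]
contact_force: [0.7, 0.3, -1.4]
gripper_width: 0.0125
time: 7.15
position: [0.4422, 0.0074, 0.081]
ee_rot: [-3.137, -0.0, 1.487]
contact_force: [-0.7, -0.1, -0.2]
gripper_width: 0.0129
[0.44219032 0.00739437 0.08104102] [-3.13727653e+00 -2.96772764e-04  1.48690968e+00] [ 0.05100159 -0.00782868 -0.00877855] [-0.72937547 -0.14660065 -0.16508742]
```

View pics/p1.png

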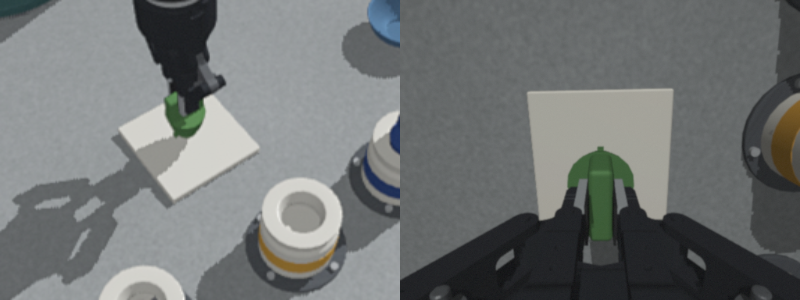

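The stopper hangs upright over the middle of the tile, centred between its side edges in the wrist view. I'll lower it in small steps until it touches.

```bash
python3 -m inch '[[[0,0,0.006,0],[0,0,0.003,0],[0,0,0,0]]]'; python3 -m inch '[[[0,0,0.002,0],[0,0,0,0]]]'; python3 -m inch '[[[0,0,0.0015,0],[0,0,0,0]]]'
```

```text
time: 7.62
position: [0.4436, 0.0075, 0.0739]
ee_rot: [3.141, 0.0, 1.487]
contact_force: [-0.8, -0.5, -1.3]
gripper_width: 0.0126
time: 7.88
position: [0.4435, 0.0075, 0.0718]
ee_rot: [-3.142, 0.0, 1.487]
contact_force: [-0.7, -0.4, -1.2]
gripper_width: 0.0127
time: 8.12
position: [0.4434, 0.0075, 0.0702]
ee_rot: [-3.141, -0.0, 1.487]
contact_force: [-0.6, 0.3, -1.3]
gripper_width: 0.0127
```

```bash
for i in 1; do python3 -m inch '[[[0,0,0.001,0],[0,0,0,0]]]'; python3 -m inch '[[[0,0,0.001,0],[0,0,0,0]]]'; python3 -m inch '[[[0,0,0.001,0],[0,0,0,0]]]'; done
```

```text
time: 8.38
position: [0.4435, 0.0075, 0.0692]
ee_rot: [-3.142, 0.0, 1.487]
contact_force: [-0.2, -0.8, -1.0]
gripper_width: 0.0125
time: 8.62
position: [0.4435, 0.0075, 0.0682]
ee_rot: [-3.141, -0.0, 1.487]
contact_force: [-0.5, -0.4, -1.4]
gripper_width: 0.0127
time: 8.88
position: [0.4436, 0.0075, 0.0677]
ee_rot: [3.141, -0.0, 1.487]
contact_force: [-2.8, 0.8, 8.8]
gripper_width: 0.0129
```

Touchdown at TCP z = 0.0677, as predicted. Release, then rise straight up.

```bash
python3 -m inch '[[[0,0,-0.0005,0],[0,0,0,0]]]' - 20; python3 -m inch '[[[0,0,0,0],[0,0,0,0],[0,0,0,0]]]' 0.5
python3 -m inch '[[[0,0,-0.01,0],[0,0,-0.03,0],[0,0,-0.05,0],[0,0,-0.05,0],[0,0,0,0]]]'
python3 -m inch '[[[0.05,0.0,0,0],[0.05,0,0,0],[0.05,0,0,0],[0.05,0,0,0],[0,0,0,0]]]'
python3 - <<'E'
from h import *
o=get_obs();print(o["time"],o["position"],o["contact_force"],o["gripper_width"])
s=capture("scene");t=capture("top")
cv2.imwrite("pics/f1.png",np.hstack([cv2.resize(s,(400,300)),cv2.resize(t,(400,300))])[:,:,::-1])
S,T=[camera_info(n) for n in("scene","top")]
for n,i in(("s",s),("t",t)):print(n,[b[:3] for b in blobs(green(i))])
E
```

```text
time: 9.12
position: [0.4435, 0.0074, 0.0678]
ee_rot: [3.142, 0.0, 1.487]
contact_force: [-0.3, -0.2, -0.8]
gripper_width: 0.0127
time: 9.5
position: [0.4435, 0.0075, 0.0678]
ee_rot: [-3.142, 0.0, 1.487]
contact_force: [-0.2, 0.2, -0.1]
gripper_width: 0.0428
time: 10.12
position: [0.445, 0.0072, 0.2115]
ee_rot: [3.135, 0.0, 1.487]
contact_force: [0.8, 0.7, -1.0]
gripper_width: 0.0426
time: 10.75
position: [0.4597, 0.2093, 0.2073]
ee_rot: [-3.141, -0.0, 1.491]
contact_force: [0.9, -0.7, -0.3]
gripper_width: 0.0428
10.75 [0.45974387 0.20928678 0.20726476] [ 0.93367157 -0.71758344 -0.3400202 ] 0.042808713043841186
s [(np.int32(629), array([224.8, 158.6]), array([212, 141,  25,  35], dtype=int32)), (np.int32(156), array([203.5, 317.6]), array([174, 297,  52,  28], dtype=int32))]
t [(np.int32(431), array([18.1, 69.7]), array([ 0, 32, 30, 65], dtype=int32)), (np.int32(183), array([264.1, 253. ]), array([254, 247,  23,  15], dtype=int32)), (np.int32(52), array([265.5, 267.3]), array([256, 263,  18,   8], dtype=int32))]
```

View pics/f1.png

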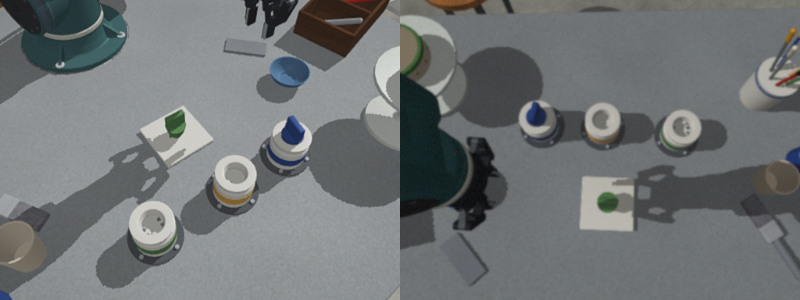

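The stopper stands upright in the middle of the tile (scene about (225,159), top about (264,258)). The green jar is open, the blue one is still shut, and the gripper is well clear.

```bash
python3 -c "
from rig import *;print(sign_off())"
```

```text
the job is handed in; nothing more can be done
None
```

The green stopper is out of its jar and standing upright near the centre of the white tile, and I handed the job in at about 11 s on the robot's clock, of the 45 s allowed. I pinched the wing, turned it 70° until it broke free, pulled it straight up and set it down. It touched the tile with about 9 N, and I then let go and moved the gripper about 0.2 m away.

The last scene and top pictures show:
- **Green stopper:** upright on the tile.
- **Green jar:** open and still in place.
- **Blue stopper:** still shut in its jar.
- **Robot:** touching nothing. The contact force reads about zero, and no reading went above about 9 N.

No check failed. The two camera estimates of the tile centre differed by about 6 mm, so I aimed at their average. I judged the stopper's uprightness by eye from the pictures, not by measurement.

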